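# Wake and zero the pastry scale

## Task

Wake the kitchen scale by pressing its large round key well down with the fingertips and letting it spring back up, then zero it by pressing the long bar key and keeping it down for about two seconds. Press gently, leave the square and small round keys alone, and do not touch the bowl on the plate or disturb the other things on the counter. Nothing is picked up; withdraw clear of the scale at the end.

Things in the scene. Friction and masses are not known exactly. Their poses are not given: they have to be found in the camera images.
- scale: Bench scale fixed to the counter: flat aluminium housing 300 mm (its x) by 320 mm (its y), deck 55 mm above the counter. Origin: centre of its underside, on the counter; z up; -x is the key side, roughly towards the robot. Its four white keys stand in one row along its y, 115 mm from the origin on the -x side, 65 mm apart, in any order. A thin dark display strip lies flat between keys and plate.
- plate_mid (a point): Centre of the top face of the scale's steel weighing plate, 180 mm (scale's x) by 270 mm (scale's y), top 70 mm above the counter.
- large_round_top (a point): Centre of the top face of the large round key, 30 mm diameter, white plastic like the others. The face is level, 69 mm above the counter when up, 14 mm above the deck; it moves down with the key. Axes as the scale's.
- large_round_key (a joint): Travel of the large round key in m: 0 up, 0.008 fully down. Spring return: about 1 N to start, 5 N fully down; it acts from about 5 mm and springs back up when let go.
- bar_top (a point): Centre of the top face of the long bar key, 18 mm along the scale's x by 44 mm along its y, white plastic like the others. The face is level, 69 mm above the counter when up, 14 mm above the deck; it moves down with the key. Axes as the scale's.
- bar_key (a joint): Travel of the bar key in m: 0 up, 0.008 fully down. Spring return: about 1 N to start, 5 N fully down; it acts from about 5 mm and springs back up when let go.
- square_top (a point): Centre of the top face of the square key, 27 x 27 mm; not to be pressed, white plastic like the others. The face is level, 69 mm above the counter when up, 14 mm above the deck; it moves down with the key. Axes as the scale's.
- square_key (a joint): Travel of the square key in m: 0 up, 0.008 fully down. Spring return: about 1 N to start, 5 N fully down; it acts from about 5 mm and springs back up when let go.
- small_round_top (a point): Centre of the top face of the small round key, 17 mm diameter; not to be pressed, white plastic like the others. The face is level, 69 mm above the counter when up, 14 mm above the deck; it moves down with the key. Axes as the scale's.
- small_round_key (a joint): Travel of the small round key in m: 0 up, 0.008 fully down. Spring return: about 1 N to start, 5 N fully down; it acts from about 5 mm and springs back up when let go.
- bowl_mid (a point): Loose steel bowl standing on the plate, rim 120 mm across, 45 mm high; the point is on its axis half-way up.
- jar_mid (a point): Loose amber glass jar with a steel cap, 52 mm across, 85 mm tall, on the counter at the scale's -y side; the point is at its centre.
- calculator_mid (a point): Loose black pocket calculator lying on the counter at the scale's +y side, 140 x 78 x 16 mm; the point is at its centre, x along its length.

How it is judged (in metres and radians):
On the way, in this order (a step that is already met when the one before it is completed fails the run):
1. the large round key is pressed at least 5 mm down while the bar key is up (value of joint large_round_key above 0.005 m and value of joint bar_key below 0.002 m), for 0.05 s.
2. the large round key is let up again (value of joint each of large_round_key, bar_key, square_key, small_round_key below 0.0015 m), for 0.1 s.
3. the bar key is held at least 5 mm down for 1.5 s (value of joint bar_key above 0.005 m), for 1.5 s.
At the end, for the whole second after the job is handed in: All four keys are up again (within 1.5 mm); bowl, jar and calculator are within 10 mm of where they stood and the bowl is at rest; the fingers are clear of the keys (grasp point over 45 mm from each key top, fingertips thus about 25 mm off) (all of step 2 and distance of each of bowl_mid, jar_mid, calculator_mid from where it was at the start of the episode below 0.01 m and linear speed of bowl below 0.02 m/s and distance between the grasp point and large_round_top above 0.045 m and distance between the grasp point and bar_top above 0.045 m and distance between the grasp point and square_top above 0.045 m and distance between the grasp point and small_round_top above 0.045 m); the robot touches nothing.
It fails at once if the square key or the small round key is pressed (more than 2 mm down) (value of joint any of square_key, small_round_key above 0.002 m).
It fails at once if the bar key is worked together with the large round key (both more than 2 mm down) (value of joint each of large_round_key, bar_key above 0.002 m).
It fails at once if the robot pushes on the scale or a key with more than 25 N (contact force between any of the fingers, the arm and scale above 25 N or contact force between any of the fingers, the arm and large_round_key above 25 N or contact force between any of the fingers, the arm and bar_key above 25 N or contact force between any of the fingers, the arm and square_key above 25 N or contact force between any of the fingers, the arm and small_round_key above 25 N).
It fails at once if the robot touches the bowl (contact force between any of the fingers, the arm and bowl above 0.5 N).
It fails at once if the bowl, jar or calculator is moved more than 10 mm or lifted (distance of any of bowl_mid, jar_mid, calculator_mid from where it was at the start of the episode above 0.01 m).
It also fails if it takes over 45 s, if anything falls off the work surface, if the arm or the gripper's body presses on something with over 40 N, if the wrist force passes 120 N, or if a joint passes its speed limit or range.

## Robot

A 7-joint arm with a two-finger parallel gripper is mounted at the origin on the work surface. World frame = base frame: x ahead of the robot, y to its left, z up, the work surface at z = 0. Lengths are in m, angles in degrees, forces in N, time in s.
With the tool pointing down it reaches from about 0.425 to 0.875 m from the base axis. Payload 4.7 kg.
Tool frame: the origin (TCP) lies at the very end of the fingers, on their centre line; the grasp point (between the pads) lies 19 mm behind it; z points along the fingers, y is the direction in which the jaws open and shut (so a half turn about z gives the same grasp; the last joint's range is limited). The gripper opens to 87 mm and grips with 3 to 60 N. Pads are 19 mm wide; open, the fingers measure 117 mm over their backs; the gripper's body (75 mm by 190 mm) begins 51 mm behind the grasp point.
Start: joints at [-72.015, 18.392, -4.016, 83.108, 1.295, 78.541, -3.26], TCP at [0.192, 0.621, 0.19] pointing down, gripper open.
Joint ranges: [-163.93, 163.93], [-17.29, 119.83], [-79.2, 71.16], [3.27, 140.29], [-89.18, 269.18], [5.43, 117.66], [-154.24, 154.24]. Speed limits (degrees/s): [147.25, 147.25, 180, 180, 180, 180, 180].

## Interface

Orientations are given as [roll, pitch, yaw] about the fixed x, y, z axes, in that order (R = Rz(yaw) Ry(pitch) Rx(roll)).
In Python, from bench import * gives the robot as it stands. Calls block until the motion is done:
- goto(position, orientation): joint-space move of the TCP to a pose.
- move_straight(position, orientation=None, feed=0.15): straight line of the TCP; orientation=None keeps the orientation; feed is the mean speed in m/s.
- move_j(angles): joint-space move.
- release() and grab(strength=None): open the fingers fully, or close them until they stop; strength is the grip in N (None keeps the last).
- pause(seconds).
- ik(position, orientation): joint angles nearest the present ones, or None.
- get_state(): the state.
- capture(name): name is "scene" or "top" or "wrist"; returns the picture (384x512x3 uint8, red, green, blue); there is no depth.
- camera_params(name): a dict with "K" (3x3 intrinsics, pixels), "T" (4x4, takes a point from camera to world coordinates). Camera axes: x right, y up, looking along -z (the intrinsics and any distortion apply to the point x, -y, -z); pixel columns grow to the right and rows downward; lengths in m; the calibration is good to about 2 mm. The wrist camera is an equidistant fisheye: a pixel r from the principal point sees the ray r / f radians off the axis. A picture is of the moment at which its call begins: read the wrist's pose just before it. camera_params takes no time and is no camera call; for the wrist camera it gives the pose at the moment of the call.
A pose or a line that the arm cannot do raises MotionError and nothing moves.
- close_job(): hands the job in, once; it reports no verdict.
The state is a dict: "time_s": time; "joint_positions": joint angles; "dq": joint speeds; "tau": joint torques, N m; "eef_pos": TCP position; "orientation": TCP orientation; "contact_force": force on the tool from outside, world axes, zero at the start; "wrist_torque": the same for the moment, N m; "width": finger opening in m.
Only numpy, scipy, OpenCV 4.12 (cv2) and the standard library are available. Lean on these libraries where they do the work, as an engineer would, in place of code of your own. Each camera call takes 0.05 s, during which the arm holds its last target. There are 200 camera calls.

## Working session

There is one attempt and no reset: what is moved stays moved. The work goes in short steps, each a Python script; the robot and the scene stay as the last script left them, time stands still between calls to the robot, and variables do not carry over. Pictures are saved under pics/ and viewed, about 8 in all and at most 12, crops included, and the job is handed in when it is done.

```bash
mkdir -p pics; ls
python3 - <<'E'
from bench import *
import cv2, numpy as np
for n in ("scene","top"):
    im=capture(n); cv2.imwrite(f"pics/{n}0.png",im[:,:,::-1])
    p=camera_params(n); print(n,np.round(p["K"],2).tolist(),np.round(p["T"],4).tolist(), [k for k in p])
print(get_state())
E
```

```text
pics
scene [[420.01, 0.0, 251.31], [0.0, 420.01, 188.79], [0.0, 0.0, 1.0]] [[0.8691, -0.4104, 0.276, 0.9726], [0.4946, 0.724, -0.4807, -0.5461], [-0.0026, 0.5543, 0.8323, 1.0974], [0.0, 0.0, 0.0, 1.0]] ['K', 'T']
top [[354.16, 0.0, 254.41], [0.0, 354.16, 186.1], [0.0, 0.0, 1.0]] [[0.0088, 0.9844, -0.176, 0.4826], [-0.9999, 0.0111, 0.0117, 0.0434], [0.0135, 0.1759, 0.9843, 1.1017], [0.0, 0.0, 0.0, 1.0]] ['K', 'T']
{'time_s': 0.1, 'joint_positions': array([-72.01521771,  18.43421857,  -4.01676799,  83.16664303,
         1.29653812,  78.54118053,  -3.25995683]), 'dq': array([-0.06116294, -0.11225967,  0.02457376, -0.14726732,  0.02883883,
        0.01801789, -0.01591341]), 'tau': array([-1.18050102e-03, -4.92574561e+01, -4.06463323e-01, -3.13394880e+01,
       -6.41904655e-02,  3.95370182e-02,  7.61593446e-05]), 'eef_pos': array([0.19184726, 0.62047682, 0.18928896]), 'orientation': array([-1.79903279e+02,  6.53534970e-03,  1.62826313e+02]), 'contact_force': array([-1.08705709,  0.08537648,  0.4656935 ]), 'wrist_torque': array([-0.00258791,  0.01566993,  0.00219623]), 'width': 0.08738034912243547}
```

View pics/top0.png

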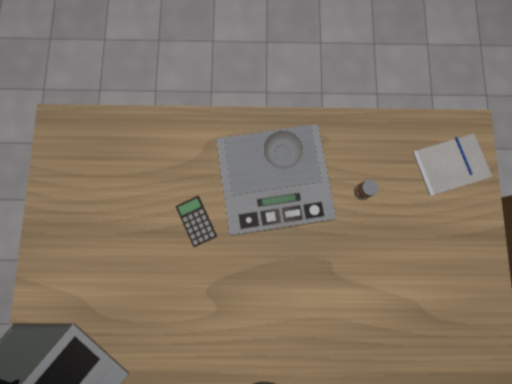

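View pics/scene0.png

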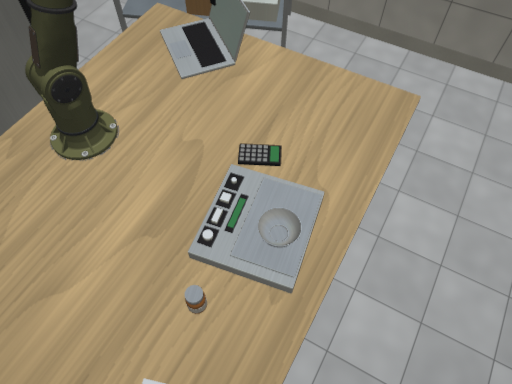

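Both views show the four white keys. In the top picture they are small round (248,220), square (270,217), bar (292,213) and large round (314,210), running from +y to -y. The scene view gives the same order. The bowl is at the far, -y part of the plate, the jar at (366,190) and the calculator at (197,221). Next I measure the key centres in both views.

```bash
cat > h.py <<'E'
import cv2, numpy as np
from bench import *
def ray(p,uv):
    d=np.array([(uv[0]-p["K"][0,2])/p["K"][0,0],-(uv[1]-p["K"][1,2])/p["K"][1,1],-1]); return p["T"][:3,3],p["T"][:3,:3]@d
def plane(p,uv,z):
    o,d=ray(p,uv); return o+d*(z-o[2])/d[2]
def tri(r1,r2):
    A=np.stack([r1[1],-r2[1]],1); s=np.linalg.lstsq(A,r2[0]-r1[0],rcond=None)[0]
    a=r1[0]+s[0]*r1[1]; b=r2[0]+s[1]*r2[1]; return (a+b)/2,np.linalg.norm(a-b)
E
python3 - <<'E'
from h import *
rois={"top":(236,200,328,230),"scene":(200,172,246,246)}
res={}
for n,(a,b,c,d) in rois.items():
    im=cv2.imread(f"pics/{n}0.png"); p=camera_params(n); p={k:np.array(v) for k,v in p.items()}
    g=cv2.resize(im[b:d,a:c],None,fx=8,fy=8,interpolation=cv2.INTER_CUBIC)
    cv2.imwrite(f"pics/{n}_crop.png",g)
    m=(g.min(2)>200).astype(np.uint8)
    N,_,st,ce=cv2.connectedComponentsWithStats(m)
    L=[]
    for i in range(1,N):
        if st[i,4]<150: continue
        uv=(ce[i]+.5)/8-.5+[a,b]; P=plane(p,uv,.069); L.append((P[1],uv,P,ray(p,uv),st[i,4]/64))
    L.sort(key=lambda t:t[0]); res[n]=L
    for l in L: print(n,l[1].round(1),l[2].round(4),"area px",round(l[4],1))
for s,t in zip(res["scene"],res["top"]):
    P,g=tri(s[3],t[3]); print("tri",P.round(4),"gap",round(g,4))
E
```

```text
scene [207.3 233.8] [ 0.5998 -0.1408  0.069 ] area px 54.6
scene [216.5 214.6] [ 0.5892 -0.0768  0.069 ] area px 57.0
scene [225.2 196.4] [ 0.5787 -0.0126  0.069 ] area px 47.3
scene [233.5 178.9] [0.5677 0.0524 0.069 ] area px 8.2
```

Run:
```python
from h import *
rois={"top":(236,200,328,230),"scene":(200,172,246,246)}
res={}
for n,(a,b,c,d) in rois.items():
    im=cv2.imread(f"pics/{n}0.png"); p={k:np.array(v) for k,v in camera_params(n).items()}
    g=cv2.resize(im[b:d,a:c],None,fx=8,fy=8,interpolation=cv2.INTER_CUBIC)
    mn=g.min(2); th=180 if n=="top" else 190
    N,_,st,ce=cv2.connectedComponentsWithStats((mn>th).astype(np.uint8))
    L=[]
    for i in range(1,N):
        if st[i,4]<150: continue
        uv=(ce[i]+.5)/8-.5+[a,b]; P=plane(p,uv,.069); L.append((P[1],uv,P,ray(p,uv),st[i,4]/64))
    L.sort(key=lambda t:t[0]); res[n]=L
    print(n,mn.max())
    for l in L: print(n,l[1].round(1),l[2].round(4),"area px",round(l[4],1))
for s,t in zip(res["scene"],res["top"]):
    P,g=tri(s[3],t[3]); print("tri",P.round(4),"gap",round(g,4))
# IK check
for x,y in((.5998,-.1408),(.5892,-.0768)):
  for yaw in (9.4,-170.6): print(yaw,ik([x,y,.2],[180,0,yaw]))
```

```text
top 175
scene 218
scene [207.3 233.8] [ 0.5998 -0.1409  0.069 ] area px 60.9
scene [216.5 214.6] [ 0.5893 -0.0766  0.069 ] area px 65.2
scene [225.2 196.4] [ 0.5787 -0.0126  0.069 ] area px 53.8
scene [233.6 178.9] [0.5679 0.0525 0.069 ] area px 10.8
9.4 [  2.41559887  13.89794734   9.99687555  87.90222336  -2.43945303
  78.41306121 -67.98427086]
-170.6 [  4.29392197  13.87908447   7.7391584   87.82844211  -1.88957628
  78.42019827 111.5891815 ]
9.4 [-29.25936467  13.08169342  40.2048767   91.95780696  -8.58702336
  78.10954016 -68.61345768]
-170.6 [-29.42301475  13.10927288  40.40789674  91.96283634  -8.64108958
  78.11425429 111.43250735]
```

View pics/top_crop.png

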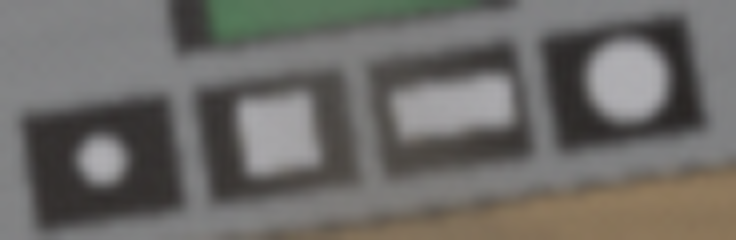

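The crop shows, left to right, small round, square, bar and large round, with no ambiguity. Next: a lower threshold for the top view, then a move above the large round key and a wrist look.

Run:
```python
from h import *
a,b,c,d=236,200,328,230
im=cv2.imread("pics/top0.png"); p={k:np.array(v) for k,v in camera_params("top").items()}
q={k:np.array(v) for k,v in camera_params("scene").items()}
g=cv2.resize(im[b:d,a:c],None,fx=8,fy=8,interpolation=cv2.INTER_CUBIC)
N,_,st,ce=cv2.connectedComponentsWithStats((g.min(2)>145).astype(np.uint8))
S=sorted([(ce[i]+.5)/8-.5+[a,b] for i in range(1,N) if st[i,4]>150],key=lambda u:-u[0])
sc=[(207.3,233.8),(216.5,214.6),(225.2,196.4),(233.6,178.9)]
T=np.array([plane(p,u,.069) for u in S]); C=np.array([plane(q,u,.069) for u in sc])
print(np.round(T,4)); print("tri",[ (x[0].round(4),round(x[1],4)) for x in (tri(ray(p,u),ray(q,v)) for u,v in zip(S,sc))])
M=(T+C)/2; v=M[3]-M[0]; yaw=np.degrees(np.arctan2(-v[0],v[1])); print("pitch",np.linalg.norm(np.diff(M,axis=0),axis=1).round(4),"yaw",yaw)
k=(np.arange(4)-1.5)*.065; u=np.array([-np.sin(np.radians(yaw)),np.cos(np.radians(yaw))])
F=M[:,:2].mean(0)+k[:,None]*u; print("fit",F.round(4),"resid",(M[:,:2]-F).round(4))
np.savez("keys.npz",F=F,yaw=yaw)
s=get_state(); move_straight([s['eef_pos'][0],s['eef_pos'][1],.26])
goto([*F[0],.24],[180,0,yaw]); s=get_state(); print(s['time_s'],s['eef_pos'],s['orientation'],s['joint_positions'])
grab(5); pause(.3); s=get_state(); print(s['width'],s['contact_force'],s['time_s'])
P=camera_params("wrist"); w=capture("wrist"); cv2.imwrite("pics/wrist1.png",w[:,:,::-1])
np.savez("w1.npz",**{k:np.array(P[k]) for k in("K","T")})
```

```text
[[ 0.5993 -0.1442  0.069 ]
 [ 0.5891 -0.081   0.069 ]
 [ 0.5785 -0.0158  0.069 ]
 [ 0.5681  0.0482  0.069 ]]
tri [(array([ 0.5999, -0.1428,  0.0721]), np.float64(0.0025)), (array([ 0.5897, -0.0796,  0.0732]), np.float64(0.0027)), (array([ 0.579 , -0.0149,  0.0721]), np.float64(0.0021)), (array([0.5687, 0.049 , 0.0737]), np.float64(0.0027))]
pitch [0.0645 0.0656 0.0655] yaw 9.29828797503783
fit [[ 0.5996 -0.1425]
 [ 0.5891 -0.0784]
 [ 0.5786 -0.0142]
 [ 0.5681  0.0499]] resid [[-0.      0.    ]
 [ 0.0001 -0.0005]
 [-0.      0.    ]
 [-0.0001  0.0005]]
3.75 [ 0.59992468 -0.14118152  0.23996132] [-1.79976018e+02 -9.72710084e-03  9.41974856e+00] [  3.25420745  13.10271461   9.09058048  84.28814578  -2.09514686
  82.77267328 -68.20464116]
0.0008195586035628004 [-0.34279566 -0.36203621  0.65272852] 5.575
```

View pics/wrist1.png

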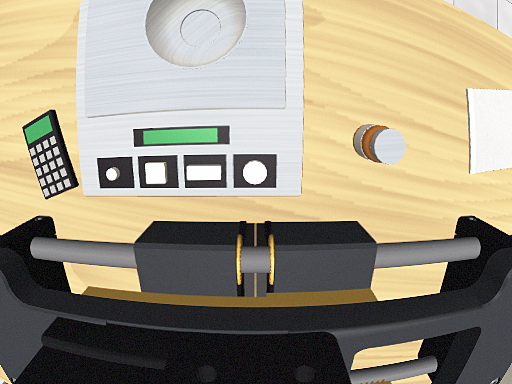

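The wrist view shows large round at (256,173), bar (205,173), square (155,173) and small round (113,174). The closed fingers are in the same column as the large round key. I'll check the metric position, then press.

Run:
```python
from h import *
w=np.load("w1.npz"); K,T=w["K"],w["T"]; z=np.load("keys.npz"); F,yaw=z["F"],float(z["yaw"])
im=cv2.imread("pics/wrist1.png"); g=im[150:192,90:280].min(2)
# white keys enclosed in dark tiles: fill tile contours, take bright inside
dark=(g<90).astype(np.uint8); cs,_=cv2.findContours(dark,cv2.RETR_EXTERNAL,cv2.CHAIN_APPROX_NONE)
W=[]
for c in sorted([c for c in cs if cv2.contourArea(c)>500],key=lambda c:-c[:,0,0].mean()):
    m=np.zeros_like(g); cv2.drawContours(m,[c],-1,1,-1); m&=(g>170).astype(np.uint8)
    ys,xs=np.nonzero(m); u=np.array([xs.mean()+90,ys.mean()+150])
    a=(u-K[:2,2])/K[0,0]; th=np.linalg.norm(a); d=np.array([*(a/th*np.sin(th)),np.cos(th)])*[1,-1,-1]
    d=T[:3,:3]@d; P=T[:3,3]+d*(.069-T[2,3])/d[2]; W.append(P[:2]); print(u.round(1),len(xs),P.round(4))
W=np.array(W); print("diff wrist-fit mm",((W-F)*1e3).round(1))
```

```text
[254.4 172.2] 438 [ 0.6021 -0.1419  0.069 ]
[203.5 172.5] 476 [ 0.5917 -0.0785  0.069 ]
[154.9 173. ] 407 [ 0.5814 -0.0144  0.069 ]
[111.  173.9] 101 [0.5709 0.05   0.069 ]
diff wrist-fit mm [[ 2.5  0.6]
 [ 2.6 -0.1]
 [ 2.8 -0.1]
 [ 2.9  0.1]]
```

All three views agree within 3 mm. Next is the press of the large round key: step down with force and height feedback, then lift.

```bash
cat >> h.py <<'E'
def press(xy,yaw,hold,zmin=.0608):
    o=[180,0,yaw]
    goto([*xy,.12],o); move_straight([*xy,.076],o,feed=.06); pause(.3)
    f0=get_state()['contact_force'][2]; z=.076; print("f0",f0)
    while z>zmin:
        z-=.001; move_straight([*xy,z],o,feed=.02); pause(.05); s=get_state(); f=s['contact_force'][2]-f0
        print(round(z,4),s['eef_pos'].round(4),round(f,2))
        if f>8 or s['eef_pos'][2]<.0622: break
    if hold: pause(hold); s=get_state(); print("held",s['eef_pos'].round(4),s['contact_force'][2]-f0)
    move_straight([*xy,.12],o,feed=.05); pause(.3); print(get_state()['time_s'],get_state()['contact_force'])
E
python3 - <<'E'
from h import *
z=np.load("keys.npz"); press(z["F"][0]+[.001,0.0003],float(z["yaw"]),.3)
cv2.imwrite("pics/wrist2.png",capture("wrist")[:,:,::-1])
E
```

```text
f0 -0.06746055190715573
0.075 [ 0.6005 -0.1422  0.075 ] 0.3
0.074 [ 0.6005 -0.1422  0.0739] 0.36
0.073 [ 0.6005 -0.1423  0.073 ] -0.77
0.072 [ 0.6005 -0.1422  0.072 ] -0.51
0.071 [ 0.6006 -0.1422  0.071 ] 0.48
0.07 [ 0.6005 -0.1422  0.07  ] -0.02
0.069 [ 0.6005 -0.1422  0.069 ] -0.17
0.068 [ 0.6005 -0.1422  0.068 ] -0.1
0.067 [ 0.6005 -0.1422  0.0669] -0.34
0.066 [ 0.6005 -0.1422  0.0659] 0.65
0.065 [ 0.6005 -0.1422  0.0649] -0.02
0.064 [ 0.6005 -0.1422  0.0639] -0.19
0.063 [ 0.6005 -0.1422  0.063 ] -0.04
0.062 [ 0.6005 -0.1422  0.062 ] 0.3
held [ 0.6006 -0.1422  0.062 ] 0.08630427387523296
13.4667 [ 0.0406896  -0.8005293   1.15104917]
```

No force was felt down to 62 mm, where 1–4 N was expected, so the key probably was not reached. I'll look from low down.

Run:
```python
from h import *
z=np.load("keys.npz"); xy=z["F"][0]+[.001,.0003]; o=[180,0,float(z["yaw"])]
move_straight([*xy,.064],o,feed=.06); pause(.2); print(get_state()['contact_force'],get_state()['eef_pos'],get_state()['width'])
w=capture("wrist"); s=capture("scene"); 
move_straight([*xy,.12],o,feed=.06); print(get_state()['time_s'])
cv2.imwrite("pics/w3.png",w[:,:,::-1])
cr=lambda im,a,b,c,d,k:cv2.resize(im[b:d,a:c],None,fx=k,fy=k,interpolation=cv2.INTER_CUBIC)
cv2.imwrite("pics/c3.png",np.vstack([cr(w,160,140,360,280,4),])[:,:,::-1]); cv2.imwrite("pics/s3.png",cr(s,160,150,280,240,6)[:,:,::-1])
```

```text
[-1.36252506  0.84741005 -1.18343946] [ 0.60088774 -0.14225827  0.06446516] 0.000480980975520021
15.9833
```

View pics/c3.png

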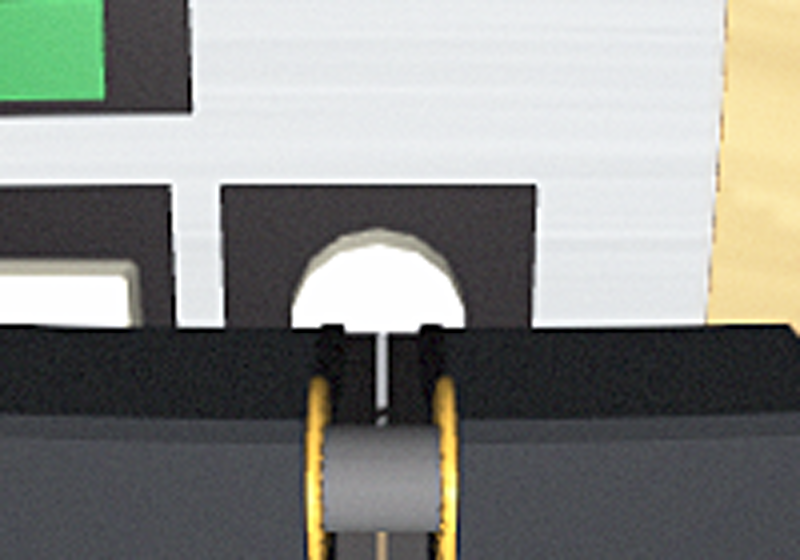

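View pics/s3.png

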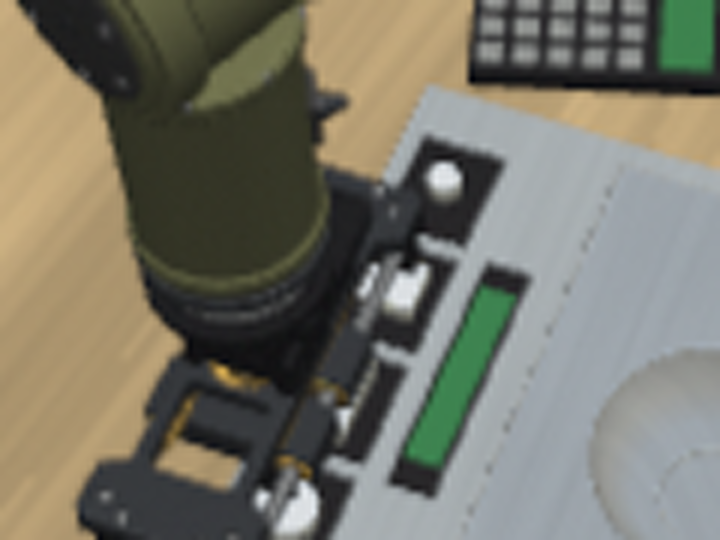

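Run:
```python
from h import *
w=np.load("w1.npz"); K,Tc=w["K"],w["T"]
from scipy.spatial.transform import Rotation as R
s=get_state(); P=camera_params("wrist"); Tc=np.array(P["T"]); print(s['eef_pos'],s['orientation'],s['time_s'],"cam in world",Tc.round(4).tolist())
def proj(X,Tc):
    c=Tc[:3,:3].T@(X-Tc[:3,3])*[1,-1,-1]; th=np.arctan2(np.hypot(*c[:2]),c[2]); return K[:2,2]+K[0,0]*th*c[:2]/np.hypot(*c[:2])
Rt=R.from_euler('xyz',s['orientation'],degrees=True).as_matrix()
X0=s['eef_pos']
for n,o in dict(tcp=(0,0,0),xp=(.0095,0,0),xm=(-.0095,0,0),yp=(0,.015,0),grasp=(0,0,-.019),xp60=(.0095,0,-.06),body=(.0375,0,-.07)).items():
    print(n,proj(X0+Rt@np.array(o),Tc).round(1))
# at press pose: camera moved with tool rigidly, z lower by dz
dz=.0645-X0[2]; T2=Tc.copy(); T2[2,3]+=dz
F=np.load("keys.npz")["F"][0]
for h in(.055,.061,.0645,.069): print("key centre at h",h,proj(np.array([*F,h]),T2).round(1),"+y/-y edges",[proj(np.array([*(F+e),h]),T2).round(1)[0] for e in (np.array([-.0024,.0148]),np.array([.0024,-.0148]))], "far edge",proj(np.array([*(F+[.0148,.0024]),h]),T2).round(1))
```

```text
[ 0.60017525 -0.14217587  0.11945803] [-1.79984724e+02  5.45165018e-02  9.29532321e+00] 15.9833 cam in world [[0.161, 0.9543, 0.2518, 0.6695], [-0.9869, 0.1555, 0.0419, -0.1309], [0.0009, -0.2553, 0.9669, 0.3137], [0.0, 0.0, 0.0, 1.0]]
tcp [254.7 220.8]
xp [254.7 207.8]
xm [254.7 233.5]
yp [276.3 220.8]
grasp [254.7 231. ]
xp60 [254.7 243.9]
body [254.7 194.1]
key centre at h 0.055 [255.  217.2] +y/-y edges [np.float64(234.4), np.float64(275.7)] far edge [255.  197.3]
key centre at h 0.061 [255. 220.] +y/-y edges [np.float64(233.8), np.float64(276.2)] far edge [255.1 199.6]
key centre at h 0.0645 [255.  221.7] +y/-y edges [np.float64(233.5), np.float64(276.6)] far edge [255.1 201. ]
key centre at h 0.069 [255. 224.] +y/-y edges [np.float64(233.0), np.float64(277.0)] far edge [255.1 202.8]
```

Run:
```python
from h import *
for n in("w3","wrist2"):
    g=cv2.imread(f"pics/{n}.png").mean(2)
    for c in (253,254,256,180,185): print(n,c,g[186:228,c].astype(int).tolist())
P=camera_params("scene"); K=np.array(P["K"]);T=np.array(P["T"])
for h in(.0645,.09):
  c=T[:3,:3].T@(np.array([.6005,-.1422,h])-T[:3,3])*[1,-1,-1]; uv=(K@c/c[2])[:2]; print("scene TCP",h,uv,(uv-[160,150])*6)
```

```text
w3 253 [48, 58, 61, 66, 64, 66, 61, 65, 62, 59, 65, 124, 179, 170, 176, 232, 255, 255, 254, 254, 254, 254, 254, 254, 254, 254, 254, 254, 254, 254, 254, 254, 254, 254, 254, 255, 255, 69, 0, 1, 13, 14]
w3 254 [50, 54, 65, 63, 61, 63, 66, 62, 61, 59, 63, 141, 175, 171, 173, 247, 255, 255, 254, 254, 254, 254, 254, 254, 254, 254, 254, 254, 254, 254, 254, 254, 254, 254, 254, 255, 255, 131, 139, 145, 144, 147]
w3 256 [49, 59, 60, 67, 61, 64, 66, 67, 59, 63, 61, 105, 179, 167, 169, 215, 255, 255, 254, 254, 254, 254, 254, 254, 254, 254, 254, 254, 254, 254, 254, 254, 254, 254, 254, 255, 255, 182, 121, 137, 136, 134]
w3 180 [87, 38, 57, 59, 52, 56, 54, 59, 50, 60, 51, 58, 49, 55, 54, 59, 54, 44, 68, 139, 172, 174, 182, 254, 255, 254, 254, 254, 254, 254, 254, 254, 254, 255, 255, 179, 6, 25, 30, 35, 33, 29]
w3 185 [70, 43, 55, 59, 57, 57, 60, 56, 58, 54, 58, 57, 55, 57, 54, 55, 49, 53, 69, 134, 173, 173, 180, 251, 255, 254, 254, 254, 254, 254, 254, 254, 254, 255, 255, 209, 0, 30, 35, 27, 34, 40]
wrist2 253 [254, 254, 254, 254, 254, 254, 254, 254, 254, 254, 254, 254, 254, 254, 254, 254, 254, 254, 
[... 401 characters left out ...]
54, 254, 254, 254, 254, 254, 254, 254, 254, 254, 254, 254, 254, 254, 254, 255, 255, 234, 29, 45, 68, 175, 250, 243, 241, 129, 93, 101, 100, 103]
wrist2 180 [74, 177, 171, 213, 255, 255, 254, 254, 254, 254, 254, 254, 254, 254, 254, 254, 254, 254, 254, 254, 255, 255, 255, 51, 43, 54, 57, 56, 52, 51, 50, 38, 125, 243, 255, 125, 10, 28, 32, 34, 21, 40]
wrist2 185 [71, 179, 171, 217, 255, 255, 254, 254, 254, 254, 254, 254, 254, 254, 254, 254, 254, 254, 254, 254, 255, 255, 255, 58, 46, 54, 53, 57, 53, 52, 48, 44, 115, 237, 255, 146, 15, 34, 32, 24, 33, 32]
scene TCP 0.0645 [207.38351577 235.06489016] [284.30109459 510.38934099]
scene TCP 0.09 [206.53829563 230.70033215] [279.22977377 484.20199292]
```

The key's rim looks the same as the unpressed bar's (about 4 px each). In both the scene and wrist views the fingertips sit roughly 20 mm above the reported TCP, so the closed tips never reached the key. I'll go deeper in small steps with averaged force feedback.

```bash
cat >> h.py <<'E'
def force(n=4):
    f=[]
    for _ in range(n): f.append(get_state()['contact_force'][2]); pause(.02)
    return np.mean(f)
def press2(xy,yaw,z0,zmin,hold,tag,goal=4.3):
    o=[180,0,yaw]; move_straight([*xy,z0],o,feed=.08); pause(.15); f0=force(6); z=z0; zc=None; ok=False
    while z>zmin:
        z-=.001; move_straight([*xy,z],o,feed=.02); f=force()-f0; s=get_state(); print(round(z,4),s['eef_pos'][2].round(4),round(f,2))
        if zc is None and f>1.0: zc=z
        if f>goal: ok=True; break
        if zc is None or f<.7: zc=None if f<.7 else zc
        elif zc-z>.0068: break
    w=capture("wrist"); cv2.imwrite(f"pics/{tag}.png",w[:,:,::-1]); g=w.mean(2)
    print("rim round",g[186:206,254].astype(int).tolist(),"bar",g[196:216,182].astype(int).tolist())
    pause(hold); print("force after hold",force()-f0,"contact z",zc)
    move_straight([*xy,z0+.03],o,feed=.1); print(get_state()['time_s'],get_state()['contact_force']); return z,zc
E
python3 - <<'E'
from h import *
z=np.load("keys.npz"); print(press2(z["F"][0]+[.001,.0003],float(z["yaw"]),.061,.034,.1,"p1"))
E
```

```text
0.06 0.06 0.13
0.059 0.0589 -0.18
0.058 0.058 -0.03
0.057 0.0569 -0.08
0.056 0.056 -0.27
0.055 0.055 0.02
0.054 0.054 -0.33
0.053 0.053 -0.05
0.052 0.052 -0.26
0.051 0.051 -0.22
0.05 0.05 0.3
0.049 0.0489 -0.18
0.048 0.0479 -0.01
0.047 0.047 0.06
0.046 0.046 0.27
0.045 0.045 -0.31
0.044 0.044 -0.57
0.043 0.0429 -0.09
0.042 0.042 -0.22
0.041 0.041 0.32
0.04 0.0399 -0.09
0.039 0.039 0.17
0.038 0.0379 -0.76
0.037 0.0372 0.65
0.036 0.0362 1.18
0.035 0.0351 1.95
0.034 0.0341 2.24
rim round [237, 235, 235, 235, 235, 232, 231, 231, 233, 238, 248, 122, 36, 60, 61, 61, 63, 61, 60, 63] bar [251, 121, 32, 47, 52, 61, 61, 53, 53, 56, 54, 53, 57, 54, 52, 55, 60, 54, 56, 55]
force after hold 1.8323978677367432 contact z 0.035999999999999976
26.6 [-0.72722665  1.01519251 -0.16199586]
(0.033999999999999975, 0.035999999999999976)
```

Contact comes at a nominal TCP height of about 37.5 mm, and the slope of about 0.5 N/mm matches the key spring. Before pressing fully I'll check the picture to see that it is the fingertips on this key.

Run:
```python
import cv2
g=cv2.imread("pics/p1.png"); cv2.imwrite("pics/p1c.png",cv2.resize(g[180:290,120:390],None,fx=2.9,fy=2.9,interpolation=cv2.INTER_CUBIC))
```

```text
(no output)
```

View pics/p1c.png

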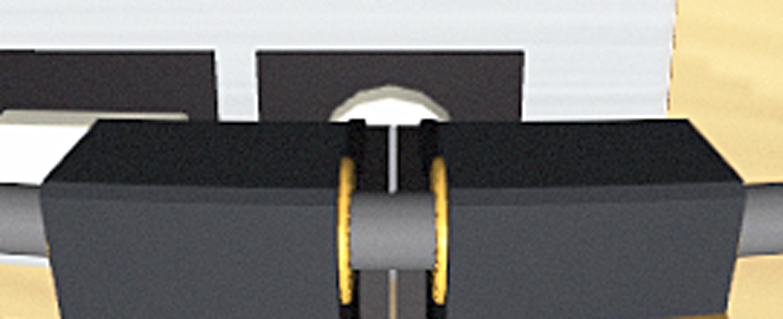

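Run:
```python
from h import *
K=np.load("w1.npz")["K"]
s=get_state(); T=np.array(camera_params("wrist")["T"]); zt=s['eef_pos'][2]; print(s['eef_pos'],s['width'])
def proj(X,T):
    c=T[:3,:3].T@(X-T[:3,3])*[1,-1,-1]; r=np.hypot(*c[:2]); return K[:2,2]+K[0,0]*np.arctan2(r,c[2])*c[:2]/r
z=np.load("keys.npz"); F=z["F"]; yw=np.radians(float(z["yaw"])); ex=np.array([np.cos(yw),np.sin(yw)]); ey=np.array([-ex[1],ex[0]])
def edge(p,th): # first crossing row
    i=np.argmax(p>th); return i-1+(th-p[i-1])/(p[i]-p[i-1])
for n,zz in(("w3",.0645),("p1",.0341)):
    g=cv2.imread(f"pics/{n}.png").mean(2); T2=T.copy(); T2[2,3]+=zz-zt
    for k,half,off in((0,.015,0),(1,.009,-.012)):
        col=int(round(proj(np.array([*(F[k]+ex*half+ey*off),.069]),T2)[0])); p=cv2.GaussianBlur(g,(1,1),0)[:,col-2:col+3].mean(1)
        r0=199 if (n=="p1") else 190
        p=p[r0:222]; 
        print(n,"round" if k==0 else "bar",col,"base",round(r0+edge(p,115),2),"top",round(r0+edge(p,215),2),"pred",{h:proj(np.array([*(F[k]+ex*half+ey*off),h]),T2)[1].round(2) for h in(.055,.065,.069)})
# block ends: which height gives row 222 and which y-span, for front face x offsets
Rm=np.array([[ex[0],ey[0]],[ex[1],ey[1]]])
for dx in(.0095,.02,.03,.0375):
    for h in(.02,.03,.04,.05,.06,.07,.08):
        a=[proj(np.array([*(s['eef_pos'][:2]+ex*dx+ey*y),zt+h]),T) for y in(.05,-.05)]
        if abs(a[0][1]-222)<5: print("dx",dx,"h",h,"row",a[0][1].round(1),"px per mm",((a[1][0]-a[0][0])/100).round(2))
```

```text
[ 0.59994715 -0.1420162   0.0903815 ] 0.000429571199601346
w3 round 255 base 196.95 top 200.8 pred {0.055: np.float64(196.96), 0.065: np.float64(200.85), 0.069: np.float64(202.52)}
w3 bar 178 base 204.65 top 208.44 pred {0.055: np.float64(204.88), 0.065: np.float64(209.02), 0.069: np.float64(210.77)}
p1 round 255 base 209.25 top 213.59 pred {0.055: np.float64(210.07), 0.065: np.float64(215.34), 0.069: np.float64(217.61)}
p1 bar 166 base 218.42 top 202.76 pred {0.055: np.float64(218.7), 0.065: np.float64(224.19), 0.069: np.float64(226.54)}
dx 0.0095 h 0.03 row 222.3 px per mm 1.66
dx 0.02 h 0.06 row 223.1 px per mm 2.0
dx 0.03 h 0.08 row 217.2 px per mm 2.33
```

The picture shows the closed pads over the large round key. Its rim has shrunk to about 2 mm pressed, measured against the base edge, and the wide jaw carriages sit well above the neighbouring keys. The tips therefore end about 31 mm above the nominal TCP. With the clock at 26.6 s, I'll do both presses now, guarded by force.

```bash
cat >> h.py <<'E'
def favg(n=8): 
    f=[]
    for _ in range(n): f.append(get_state()['contact_force'][2]); pause(.012)
    return np.mean(f)
def press3(xy,yaw,hold,tag):
    o=[180,0,yaw]; move_straight([*xy,.041],o,feed=.1); pause(.1); f0=favg(); z=.0315
    move_straight([*xy,z],o,feed=.03)
    while True:
        f=favg()-f0; s=get_state(); print(tag,round(z,4),s['eef_pos'].round(4),round(f,2),s['time_s'])
        if f>4.4 or z<.0284: break
        z-=.0007; move_straight([*xy,z],o,feed=.03)
    if hold:
        w=capture("wrist"); cv2.imwrite(f"pics/{tag}.png",w[:,:,::-1]); pause(hold); print("after hold",favg()-f0)
    move_straight([*xy,.055],o,feed=.08); pause(.15); print(tag,"up",get_state()['time_s'],favg()-f0); return f
E
python3 - <<'E'
from h import *
z=np.load("keys.npz"); F=z["F"]+[.001,.0003]; yaw=float(z["yaw"])
f=press3(F[0],yaw,0,"round")
if f>3.7:
    move_straight([*F[1],.055],[180,0,yaw],feed=.1)
    f=press3(F[1],yaw,1.9,"bar")
E
```

```text
round 0.0315 [ 0.6016 -0.1424  0.0322] 3.79 27.95
round 0.0308 [ 0.6011 -0.1423  0.0312] 3.91 28.2667
round 0.0301 [ 0.6009 -0.1422  0.0303] 4.39 28.5833
round 0.0294 [ 0.6008 -0.1422  0.0295] 5.01 28.9
round up 29.5167 0.3741172457737157
bar 0.0315 [ 0.591  -0.0782  0.0322] 3.21 31.375
bar 0.0308 [ 0.5907 -0.0781  0.0312] 3.54 31.6917
bar 0.0301 [ 0.5904 -0.0781  0.0303] 3.98 32.0083
bar 0.0294 [ 0.5903 -0.0781  0.0295] 4.45 32.325
after hold 4.8004436852443195
bar up 34.9583 -0.6301773445729707
```

Run:
```python
from h import *
s=get_state(); p=s['eef_pos']; move_straight([p[0]-.04,p[1],.20],feed=.12); pause(.2); s=get_state(); print(s['time_s'],s['eef_pos'],s['contact_force'])
a=cv2.imread("pics/scene0.png"); b=capture("scene")[:,:,::-1]
d=cv2.absdiff(a,np.ascontiguousarray(b)).mean(2)
for n,(x0,y0,x1,y1) in dict(bowl=(255,205,305,250),jar=(182,282,212,318),calc=(235,140,285,168)).items(): print(n,"mean/max diff",d[y0:y1,x0:x1].mean().round(2),d[y0:y1,x0:x1].max())
close_job()
```

```text
36.6333 [ 0.5491591  -0.07796891  0.19933453] [0.41626194 0.28246697 0.03946729]
bowl mean/max diff 9.7 12.333333333333334
jar mean/max diff 8.91 11.666666666666666
calc mean/max diff 6.69 11.333333333333334
the job is handed in; nothing more can be done
```

I pressed the large round key and let it spring back, then held the long bar key down for about 2.5 s. Then I withdrew upward and handed the job in at about 36.7 s of the 45 s allowed. The interface gives no verdict, and I had no direct reading of key travel: depths below are inferred from spring force and height.

- **Large round key:** pressed with about 5.0 N, roughly 7–8 mm down. The force fell back to about zero after the lift.
- **Bar key:** the force read 4.5 N when the hold began and 4.8 N near its end, roughly 7–8 mm down. It returned to about zero on release.
- **Forces:** about 5 N was the highest averaged reading at a key, against the 25 N limit.
- **Bowl, jar and calculator:** comparing the scene picture before and after showed only an even brightness change (difference at most 12), so I saw no movement.
- **At hand-in:** the arm was 0.2 m up, with no contact force beyond sensor noise (about 0.5 N). I took no close-up of the keys afterwards.

**What disagreed:**
- **Tip height:** the closed fingertips met the keys about 31 mm lower in commanded height than the stated TCP implies. Because of this, two early descents touched nothing.
- **Partial press:** a third, probing descent pushed the large round key about 3 mm down before the full press. That is short of its 5 mm acting point, and the bar key was not pressed during it, judging from the force.
- **Camera views:** the two fixed cameras differed by 3–4 mm sideways. The wrist camera was within 3 mm of their average.

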